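Tare the scale for a box of laddoos

ROBOT

A 6-joint arm with a two-finger parallel gripper is mounted at the origin on the work surface. World frame = base frame: x ahead of the robot, y to its left, z up, the work surface at z = 0. Lengths are in mm, angles in rad, forces in N, time in s.
With the tool pointing down it reaches from about 350 to 875 mm from the base axis. Payload 4.2 kg.
Tool frame: the origin (TCP) lies on the mounting face of the last link; the fingertips stand 173 mm ahead of it and the grasp point (between the pads) lies 155 mm ahead of it; z points along the fingers, y is the direction in which the jaws open and shut (so a half turn about z gives the same grasp; the last joint's range is limited). The gripper opens to 85 mm and grips with 20 to 120 N. Pads are 22 mm wide; open, the fingers measure 114 mm over their backs; the gripper's body (76 mm by 85 mm) begins 54 mm behind the grasp point. The pads swing forward as they close: fully open they stand 13 mm farther back than shut.
Start: joints at [1.594, 0.385, 0.008, 0, -1.194, -0.259], TCP at [145.982, 607.692, 404.712] pointing down, gripper open.
Joint ranges: [-3.14, 3.14], [-1.21, 2.06], [-1.07, 1.41], [-3.16, 2.05], [-2.99, -0.16], [-3.1, 3.1]. Speed limits (rad/s): [2.79, 2.79, 3.14, 3.14, 3.14, 3.14].

INTERFACE

Orientations are given as a unit quaternion [x, y, z, w].
In Python, from bench import arm gives the robot as it stands.
- The arm moves only by the shell command python3 -m jog 'ROWS' [OPENING]. ROWS is JSON, a list that holds one entry, the list of rows, each a list of 4 numbers: the shift along the tool's x, y, z in mm, then the turn about the tool's z in degrees. In form: [[[x, y, z, spin], ...]]. A call has exactly 5 rows; each row is the pose to reach, as a shift and turn from the pose measured when the call began, along the tool's axes at that moment; what a row does not reach only later rows make up. A row lasts 1/8 s, in which the tool goes at most 62.5 mm and 10.7 degrees, less where a joint would pass 70% of its speed; a pose out of reach is approached as far as the arm can. A call with a gripper value outside its range is refused whole. OPENING is the finger opening in mm, from 0 to 85.4, set as the call begins (- or left out, the last holds). The fingers move at their own pace and stop on an object; the grip force is fixed at half the most. Time passes only in rows, so rows that repeat a pose let the fingers close, or fill a call up. It gives the time, the measured TCP pose, the force and the opening at its end, in the units of the state.
- arm.read_state(): the state, without advancing time (a new reading comes with each control period).
- arm.get_image(name): name is "scene" or "side" or "wrist"; returns (picture, depth): 384x512x3 uint8, blue, green, red; 384x512 float32, mm along the optical axis (not along the pixel's ray), 0 where there is no reading.
- arm.camera_params(name): a dict with "mtx" (3x3 intrinsics, pixels), "R" (3x3) and "t" (3): a world point X has camera coordinates R X + t. Camera axes: x right, y down, z forward; pixel columns grow to the right and rows downward; lengths in mm; the calibration is good to about 2 mm. A picture is of the moment at which its call begins: read the wrist's pose just before it. camera_params takes no time and is no camera call; for the wrist camera it gives the pose at the moment of the call.
- arm.job_done(): hands the job in, once; it reports no verdict.
The state is a dict: "clock": time; "joints": joint angles; "joint_vel": joint speeds; "joint_efforts": joint torques, N m; "position": TCP position; "ee_rot": TCP orientation; "contact_force": force on the tool from outside, world axes, zero at the start; "wrist_torque": the same for the moment, N m; "gripper_width": finger opening in mm.
Only numpy, scipy, OpenCV 4.12 (cv2) and the standard library are available. Lean on these libraries where they do the work, as an engineer would, in place of code of your own. Each camera call takes 0.05 s, during which the arm holds its last target.

TASK

Get the counter scale ready for a box of laddoos: on whichever of the two scales carries the empty red sweet box, gently press the green tare key with the closed fingertips and let it spring back, then press the orange laddoo key of that same scale just as gently and draw the hand clear. Press no other key, keep off the boxes and the weighing plates, and leave everything else on the counter where it is; nothing is to be picked up.

Things in the scene. Friction and masses are not known exactly. Their poses are not given: they have to be found in the camera images.
- left_scale: left price-computing scale as seen from the robot, fixed to the counter; light grey, 320 deep (own x) x 280 wide (own y). Origin: underside centre, on the counter. Own x points away from the robot's side (nearly world +x), own y to its left, z up. Its front 105 mm is a panel that rises 10 degrees towards the back, with three LCD windows and, in front of them, one row of five raised keys; behind it lies the steel weighing plate.
- left_zero (a joint): white zero key of the left scale, at own y = +88 mm of the scale: travel in m along the panel's normal, 0 = up, 0.004 = fully down. Same spring as the other keys; leave it alone.
- left_tare (a joint): green tare key (white bar on it) of the left scale, at own y = +44 mm of the scale: travel in m along the panel's normal, 0 = up, 0.004 = fully down. It counts as pressed beyond 0.0025 and springs back by itself; starts to move at about 1 N, fully down at about 4.5 N.
- left_barfi (a joint): yellow barfi key (square on it) of the left scale, at own y = +0 mm of the scale: travel in m along the panel's normal, 0 = up, 0.004 = fully down. Same spring as the other keys; leave it alone.
- left_laddoo (a joint): orange laddoo key (round spot on it) of the left scale, at own y = -44 mm of the scale: travel in m along the panel's normal, 0 = up, 0.004 = fully down. It counts as pressed beyond 0.0025 and springs back by itself; starts to move at about 1 N, fully down at about 4.5 N.
- left_jamun (a joint): dark brown key of the left scale, at own y = -88 mm of the scale: travel in m along the panel's normal, 0 = up, 0.004 = fully down. Same spring as the other keys; leave it alone.
- left_tare_top (a point): centre of the top face of the left scale's green tare key (white bar on it). The cap is 20 (scale x) x 26 (scale y) mm, stands 7 mm proud of the panel, its top about 64 mm above the counter and parallel to the panel; keys are 44 mm apart centre to centre along the scale's y. It moves down with the key.
- left_laddoo_top (a point): centre of the top face of the left scale's orange laddoo key (round spot on it). The cap is 20 (scale x) x 26 (scale y) mm, stands 7 mm proud of the panel, its top about 64 mm above the counter and parallel to the panel; keys are 44 mm apart centre to centre along the scale's y. It moves down with the key.
- left_plate: steel weighing plate of the left scale, 205 x 278 x 10 mm, fixed. Origin: centre of its underside; its top is 84 mm above the counter. A box standing on it has its origin within 60 mm of its centre, seen from above. Its front edge is 90 mm behind the key row.
- right_scale: right price-computing scale as seen from the robot, fixed to the counter; light grey, 320 deep (own x) x 280 wide (own y). Origin: underside centre, on the counter. Own x points away from the robot's side (nearly world +x), own y to its left, z up. Its front 105 mm is a panel that rises 10 degrees towards the back, with three LCD windows and, in front of them, one row of five raised keys; behind it lies the steel weighing plate.
- right_zero (a joint): white zero key of the right scale, at own y = +88 mm of the scale: travel in m along the panel's normal, 0 = up, 0.004 = fully down. Same spring as the other keys; leave it alone.
- right_tare (a joint): green tare key (white bar on it) of the right scale, at own y = +44 mm of the scale: travel in m along the panel's normal, 0 = up, 0.004 = fully down. It counts as pressed beyond 0.0025 and springs back by itself; starts to move at about 1 N, fully down at about 4.5 N.
- right_barfi (a joint): yellow barfi key (square on it) of the right scale, at own y = +0 mm of the scale: travel in m along the panel's normal, 0 = up, 0.004 = fully down. Same spring as the other keys; leave it alone.
- right_laddoo (a joint): orange laddoo key (round spot on it) of the right scale, at own y = -44 mm of the scale: travel in m along the panel's normal, 0 = up, 0.004 = fully down. It counts as pressed beyond 0.0025 and springs back by itself; starts to move at about 1 N, fully down at about 4.5 N.
- right_jamun (a joint): dark brown key of the right scale, at own y = -88 mm of the scale: travel in m along the panel's normal, 0 = up, 0.004 = fully down. Same spring as the other keys; leave it alone.
- right_tare_top (a point): centre of the top face of the right scale's green tare key (white bar on it). The cap is 20 (scale x) x 26 (scale y) mm, stands 7 mm proud of the panel, its top about 64 mm above the counter and parallel to the panel; keys are 44 mm apart centre to centre along the scale's y. It moves down with the key.
- right_laddoo_top (a point): centre of the top face of the right scale's orange laddoo key (round spot on it). The cap is 20 (scale x) x 26 (scale y) mm, stands 7 mm proud of the panel, its top about 64 mm above the counter and parallel to the panel; keys are 44 mm apart centre to centre along the scale's y. It moves down with the key.
- right_plate: steel weighing plate of the right scale, 205 x 278 x 10 mm, fixed. Origin: centre of its underside; its top is 84 mm above the counter. A box standing on it has its origin within 60 mm of its centre, seen from above. Its front edge is 90 mm behind the key row.
- empty_box: the EMPTY open sweet box, red with gold edging and gold inside, 130 x 190 x 42 mm, loose on one of the two weighing plates (left or right varies). Origin: centre of its underside.
- full_box: the same sort of box FULL of orange laddoos, 47 mm high over the sweets, loose on the other weighing plate. Origin: centre of its underside.
- tongs: steel serving tongs lying flat on the counter in the gap between the two scales, 210 long (own y) x 62 wide x 12 mm, loose. Origin: middle, on the counter.
- jar: small closed nut jar with a brass lid, 56 mm across, 100 high, standing left of the left scale, loose. Origin: underside centre.
- bell: brass counter bell on a black foot, 70 mm across, 52 high, standing right of the right scale, loose. Origin: underside centre.
Things that resemble listed ones, but are neither listed nor needed, are in the scene too. What is shaped like the full_box but blue is not meant. What is shaped like the empty_box but purple is not meant.

How it is judged (in metres and radians):
On the way, in this order (a step that is already met when the one before it is completed fails the run):
1. the green tare key of the scale with the empty box is pressed (more than 2.5 of its 4 mm) (((horizontal distance between empty_box and left_plate below 0.1 m and value of joint left_tare above 0.0025 m and value of joint left_laddoo below 0.001 m) or (horizontal distance between empty_box and right_plate below 0.1 m and value of joint right_tare above 0.0025 m and value of joint right_laddoo below 0.001 m))), for 0.05 s.
2. the tare key has sprung back and no key of that scale is down (((horizontal distance between empty_box and left_plate below 0.1 m and value of joint each of left_zero, left_tare, left_barfi, left_laddoo, left_jamun below 0.001 m) or (horizontal distance between empty_box and right_plate below 0.1 m and value of joint each of right_zero, right_tare, right_barfi, right_laddoo, right_jamun below 0.001 m))), for 0.05 s.
3. the orange laddoo key of the same scale is pressed (more than 2.5 of its 4 mm) (((horizontal distance between empty_box and left_plate below 0.1 m and value of joint left_laddoo above 0.0025 m and value of joint left_tare below 0.001 m) or (horizontal distance between empty_box and right_plate below 0.1 m and value of joint right_laddoo above 0.0025 m and value of joint right_tare below 0.001 m))), for 0.05 s.
At the end, for the whole second after the job is handed in: Tare, then laddoo key of the empty box's scale pressed past 2.5 of 4 mm, the first up again before the second. All ten keys up (under 1 mm); both boxes at rest on their plates within 8 mm of where they stood, the other loose things within 10 mm (value of joint each of left_zero, left_tare, left_barfi, left_laddoo, left_jamun, right_zero, right_tare, right_barfi, right_laddoo, right_jamun below 0.001 m and ((horizontal distance between empty_box and left_plate below 0.1 m and horizontal distance between full_box and right_plate below 0.1 m) or (horizontal distance between empty_box and right_plate below 0.1 m and horizontal distance between full_box and left_plate below 0.1 m)) and distance of each of empty_box, full_box from where it was at the start of the episode below 0.008 m and distance of each of tongs, jar, bell from where it was at the start of the episode below 0.01 m and linear speed of each of empty_box, full_box below 0.02 m/s); the robot touches nothing.
It fails at once if a key other than tare and laddoo, or any key of the full box's scale, was pressed, or tare and laddoo were down together (value of joint any of left_zero, left_barfi, left_jamun, right_zero, right_barfi, right_jamun above 0.002 m or (horizontal distance between empty_box and left_plate below 0.1 m and value of joint right_tare above 0.002 m) or (horizontal distance between empty_box and left_plate below 0.1 m and value of joint right_laddoo above 0.002 m) or (horizontal distance between empty_box and right_plate below 0.1 m and value of joint left_tare above 0.002 m) or (horizontal distance between empty_box and right_plate below 0.1 m and value of joint left_laddoo above 0.002 m) or value of joint each of left_tare, left_laddoo above 0.002 m or value of joint each of right_tare, right_laddoo above 0.002 m).
It fails at once if a scale or key was pressed with more than 25 N (not gently) (contact force between any of the fingers, the arm and left_scale above 25 N or contact force between any of the fingers, the arm and right_scale above 25 N).
It fails at once if the robot touched a weighing plate or a box standing on one (contact force between any of the fingers, the arm and left_plate above 0.5 N or contact force between any of the fingers, the arm and right_plate above 0.5 N or contact force between any of the fingers, the arm and empty_box above 0.5 N or contact force between any of the fingers, the arm and full_box above 0.5 N).
It fails at once if a sweet box was shifted, lifted or carried by more than 8 mm (distance of any of empty_box, full_box from where it was at the start of the episode above 0.008 m).
It fails at once if another loose thing on the counter was shifted or lifted by more than 10 mm (distance of any of tongs, jar, bell from where it was at the start of the episode above 0.01 m).
It also fails if it takes over 40 s, if anything falls off the work surface, if the arm or the gripper's body presses on something with over 40 N, if the wrist force passes 120 N, or if a joint passes its speed limit or range.

## Working session

There is one attempt and no reset: what is moved stays moved. The work goes in short steps, Python scripts to look and compute and a shell command to move; the robot and the scene stay as the last step left them, time stands still between calls to the robot, and variables do not carry over. Pictures are saved under pics/ and viewed, and the job is handed in when it is done.

```bash
ls; mkdir -p pics; python3 - <<'E'
from bench import arm
import cv2
for n in("scene","side"):
    p,d=arm.get_image(n); cv2.imwrite(f"pics/{n}0.png",p)
    import numpy as np
    np.savez(f"pics/{n}0.npz",p=p,d=d,**arm.camera_params(n))
print(arm.read_state())
E
```

```text
pics
{'clock': 0.1, 'joints': array([ 1.59359349e+00,  3.85485271e-01,  6.73421968e-03, -4.14542075e-04,
       -1.19404260e+00, -2.58586392e-01]), 'joint_vel': array([ 0.00212577, -0.00336187,  0.00378545,  0.00113519, -0.00049241,
        0.00098311]), 'joint_efforts': array([-7.23081248e-04, -3.93317163e+01,  1.88929921e+01,  4.19800222e+00,
       -2.59100343e-03,  2.04610792e-06]), 'position': array([145.94134465, 607.5250998 , 403.71922412]), 'ee_rot': array([ 9.93048967e-01, -1.17697554e-01, -5.07135921e-05,  1.01580996e-03]), 'contact_force': array([-0.88119635,  0.89955531, -0.34357881]), 'wrist_torque': array([-0.01619504, -0.0095342 ,  0.01157891]), 'gripper_width': 85.53815333278988}
```

View pics/scene0.png

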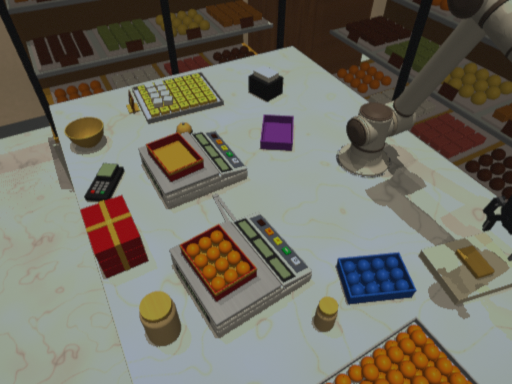

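View pics/side0.png

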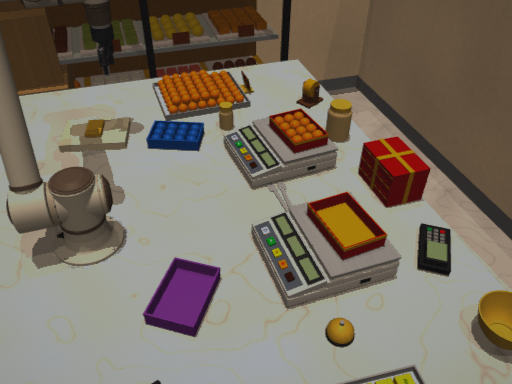

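The empty red box is on the right scale: about (175,158) in the scene view and (345,225) in the side view. The full box is on the left scale. Next I'll locate the right scale's keys at a larger zoom.

```bash
cat > h.py <<'E'
import numpy as np,cv2
def load(n):
    z=np.load(f"pics/{n}.npz"); return z['p'],z['d'],z['mtx'],z['R'],z['t']
def world(u,v,Z,K,R,t):
    c=np.array([(u-K[0,2])/K[0,0]*Z,(v-K[1,2])/K[1,1]*Z,Z]); return R.T@(c-np.ravel(t))
def blobs(n,roi,lo,hi,zr=(40,85)):
    p,d,K,R,t=load(n); x0,y0,x1,y1=roi
    h=cv2.cvtColor(p,cv2.COLOR_BGR2HSV); m=cv2.inRange(h,lo,hi)
    k=np.zeros_like(m);k[y0:y1,x0:x1]=m[y0:y1,x0:x1]
    N,L,S,C=cv2.connectedComponentsWithStats(k)
    for i in range(1,N):
        if S[i,4]>=8:
            vs,us=np.where((L==i)&(d>0)); W=np.array([world(u,v,d[v,u],K,R,t) for u,v in zip(us,vs)])
            print(n,C[i].round(1),S[i,4],np.median(W,0).round(1),W.mean(0).round(1))
E
python3 - <<'E'
from h import *
p=load("side0")[0]; q=load("scene0")[0]
a=cv2.resize(p[210:310,245:335],None,fx=5,fy=5,interpolation=2); cv2.imwrite("pics/c1.png",a)
a=cv2.resize(q[120:190,190:260],None,fx=7,fy=7,interpolation=2); cv2.imwrite("pics/c2.png",a)
for n,r in(("side0",(245,215,335,300)),("scene0",(200,125,250,180))):
  for nm,lo,hi in(("green",(50,120,60),(85,255,255)),("orange",(7,170,120),(17,255,255)),("yellow",(20,150,120),(32,255,255))):
    print(nm); blobs(n,r,lo,hi)
E
```

```text
green
side0 [270.7 241. ] 53 [ 488.7 -218.5   63.1] [ 488.6 -217.3   62.9]
orange
side0 [328.  227.6] 27 [ 629.1 -264.4  124.6] [ 632.9 -263.1  116.3]
side0 [282.2 262.9] 17 [ 491.6 -300.5   63.3] [ 491.6 -301.3   62.7]
yellow
side0 [329.4 220.9] 148 [ 660.3 -213.2   89.9] [ 661.6 -215.9   89.9]
side0 [276.3 251.9] 58 [ 489.5 -260.8   63.4] [ 489.8 -260.3   63.3]
green
scene0 [228.9 154. ] 27 [ 490.3 -213.1   62.5] [ 491.1 -211.3   62.8]
orange
scene0 [219.1 141. ] 8 [ 491.7 -298.4   65. ] [ 491.4 -298.3   64.9]
yellow
scene0 [223.9 147.4] 21 [ 492.  -254.6   64.3] [ 492.  -254.3   64.3]
```

View pics/c1.png

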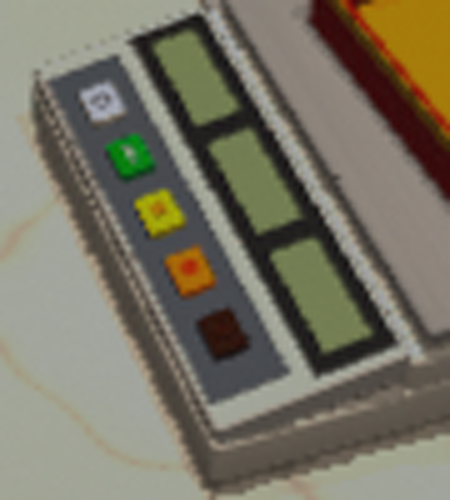

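View pics/c2.png

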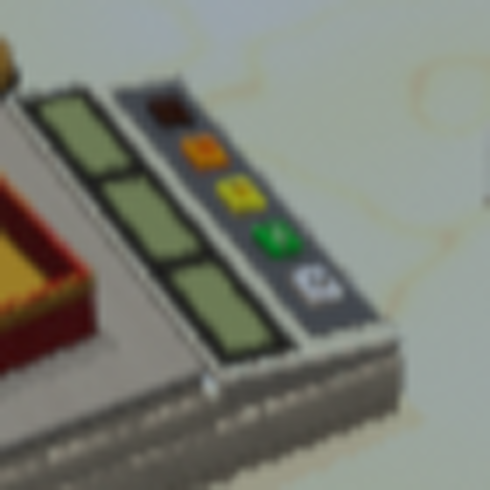

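```bash
python3 -m jog '[[[50,32,0,-3],[100,64,0,-6],[150,96,0,-9],[200,128,0,-12],[250,160,0,-15]]]' 0
```

```text
clock: 0.72
position: [352.5, 391.9, 403.8]
ee_rot: [1.0, 0.014, -0.0, 0.001]
contact_force: [1.2, 0.8, -0.0]
gripper_width: -0.1
```

```bash
python3 -m jog '[[[8,60,0,0],[16,120,0,0],[24,180,0,0],[32,240,0,0],[40,300,0,0]]]'; python3 -m jog '[[[8,60,0,0],[16,120,0,0],[24,180,0,0],[32,240,0,0],[40,300,0,0]]]'; python3 - <<'E'
from bench import arm
import cv2,numpy as np
c=arm.camera_params("wrist")
p,d=arm.get_image("wrist"); cv2.imwrite("pics/w0.png",p); np.savez("pics/w0.npz",p=p,d=d,**c)
s=arm.read_state();print(s['position'],s['ee_rot'],s['contact_force'],s['gripper_width'])
E
```

```text
clock: 1.35
position: [400.5, 91.1, 404.5]
ee_rot: [1.0, 0.014, -0.0, 0.001]
contact_force: [1.6, -0.4, 0.7]
gripper_width: -0.3
clock: 1.98
position: [448.9, -209.6, 405.0]
ee_rot: [1.0, 0.014, -0.0, 0.001]
contact_force: [1.2, 0.4, 0.5]
gripper_width: 0.0
[ 449.80897018 -214.59677068  404.54991622] [ 9.99929326e-01  1.16600186e-02 -6.02552005e-04  2.24143760e-03] [ 3.49655674 -3.13313559  2.10499839] -0.03091058203800019
```

View pics/w0.png

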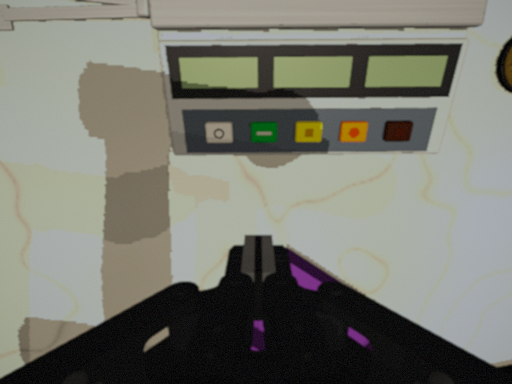

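The wrist view shows the key row at v≈132: white u=219, green 264, yellow 309, orange 353, brown 398. The closed fingertips are at about (258,240). I'll take another picture now that the arm has settled and compute the key positions.

```bash
python3 - <<'E'
from bench import arm
from h import *
from scipy.spatial.transform import Rotation as Rn
s=arm.read_state();c=arm.camera_params("wrist")
p,d=arm.get_image("wrist"); np.savez("pics/w1.npz",p=p,d=d,**c)
s2=arm.read_state(); print(s['position'],s2['position'],s['clock'])
for nm,lo,hi in(("green",(50,120,60),(85,255,255)),("orange",(5,150,120),(18,255,255)),("yellow",(22,150,120),(32,255,255))):
    print(nm); blobs("w1",(170,110,450,150),lo,hi)
print(Rn.from_quat(s['ee_rot']).as_matrix().round(4))
# closed fingertips: near depth pts around the tips
_,d,K,R,t=load("w1")
W=np.array([world(u,v,d[v,u],K,R,t) for v in range(225,300) for u in range(225,295) if d[v,u]>0])
T=(W-s['position'])@Rn.from_quat(s['ee_rot']).as_matrix()
for a,b in((168,180),(160,168),(150,160),(140,150)):
    q=T[(T[:,2]>a)&(T[:,2]<b)]
    if len(q):print(a,len(q),q.min(0).round(1),q.max(0).round(1))
E
```

```text
[ 449.80897018 -214.59677068  404.54991622] [ 449.27576569 -212.02201263  404.15122249] 2.025
green
w1 [257.3 131.8] 485 [ 491.3 -215.2   64. ] [ 490.2 -215.3   63.9]
orange
w1 [344.1 125.3] 74 [ 501.7 -298.1   63.9] [ 498.5 -299.4   63.5]
w1 [347.5 132.4] 87 [ 492.2 -303.    64.6] [ 491.8 -303.2   64.5]
w1 [350.4 140.5] 22 [ 483.2 -307.8   61.6] [ 483.6 -307.8   61.4]
yellow
w1 [302.4 131.6] 464 [ 492.  -259.2   64.3] [ 491.5 -259.2   64.2]
w1 [346.9 130. ] 198 [ 495.3 -299.6   64.5] [ 494.1 -302.2   64.5]
[[ 0.9997  0.0233 -0.0012]
 [ 0.0233 -0.9997 -0.0045]
 [-0.0013  0.0045 -1.    ]]
168 26 [ 10.8  -6.1 168. ] [ 11.6   7.  169.8]
160 375 [  6.6 -13.1 160. ] [ 12.1  14.  168. ]
150 654 [  6.4 -13.2 150. ] [ 12.2  14.  160. ]
140 719 [  6.6 -13.1 140. ] [ 12.3  14.1 150. ]
```

```bash
python3 -m jog '[[[20,2,20,0],[41,3,50,0],[41,3,90,0],[41,3,130,0],[41,3,140,0]]]';  python3 - <<'E'
from bench import arm
import numpy as np
c=arm.camera_params("wrist");print(-c['R'].T@np.ravel(c['t']))
s=arm.read_state();print(s['position'],s['ee_rot'],s['contact_force'],s['joint_vel'])
E
```

```text
clock: 2.7
position: [489.1, -213.9, 261.5]
ee_rot: [1.0, 0.011, -0.004, 0.001]
contact_force: [-0.4, 0.0, 0.5]
gripper_width: -0.1
[ 564.70511185 -212.81734504  230.30088188]
[ 489.07859743 -213.86245634  261.48850415] [ 9.99933341e-01  1.07827065e-02 -4.06106855e-03  7.44425321e-04] [-0.42259179  0.0445879   0.45805909] [-0.00564555  0.06705299 -0.0283418   0.02508     0.17964115 -0.00024745]
```

```bash
python3 -m jog '[[[1,1,5,0],[1,1,10,0],[1,1,10,0],[1,1,10,0],[1,1,10,0]]]';  python3 - <<'E'
from bench import arm
from h import *
from scipy.spatial.transform import Rotation as Rn
s=arm.read_state();c=arm.camera_params("wrist")
p,d=arm.get_image("wrist"); np.savez("pics/w2.npz",p=p,d=d,**c);cv2.imwrite("pics/w2.png",p)
M=Rn.from_quat(s['ee_rot']).as_matrix()
print(s['position'],'tip',s['position']+173*M[:,2],s['contact_force'],np.abs(s['joint_vel']).max());print(M.round(4))
blobs("w2",(100,100,450,350),(50,120,60),(85,255,255))
E
```

```text
clock: 3.32
position: [490.1, -214.9, 252.1]
ee_rot: [1.0, 0.011, -0.003, 0.001]
contact_force: [-1.0, -0.7, 0.4]
gripper_width: -0.1
[ 490.10759366 -214.88987407  252.05337097] tip [ 488.90024292 -215.19202314   79.05784788] [-1.01656416 -0.66985842  0.44896222] 0.0036400882611526803
[[ 0.9997  0.0216 -0.007 ]
 [ 0.0216 -0.9998 -0.0017]
 [-0.007   0.0016 -1.    ]]
w2 [256.6 228.5] 973 [ 495.8 -214.7   64.5] [ 495.  -215.    64.2]
```

View pics/w2.png

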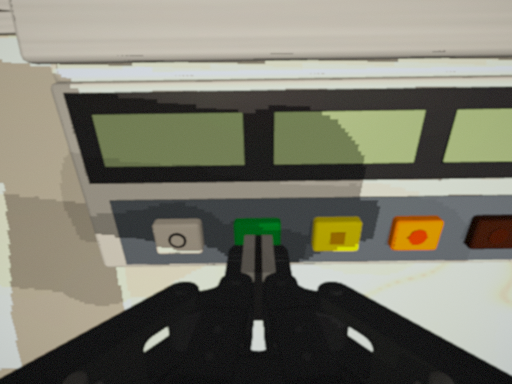

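The fingertips at (258,238) line up with the green key at (257,228), about 15 mm above it. Next is the slow descent.

```bash
python3 -m jog '[[[1,0,4,0],[1,0,8,0],[1,0,12,0],[1,0,12,0],[1,0,12,0]]]'; python3 -m jog '[[[0,0,1,0],[0,0,1,0],[0,0,2,0],[0,0,2,0],[0,0,2,0]]]'; python3 - <<'E'
from bench import arm
s=arm.read_state();print(s['position'],s['contact_force'],s['wrist_torque'])
E
```

```text
clock: 4.0
position: [491.0, -214.9, 239.9]
ee_rot: [1.0, 0.011, -0.004, 0.001]
contact_force: [0.7, -0.1, 1.1]
gripper_width: 0.3
clock: 4.62
position: [491.2, -214.9, 238.1]
ee_rot: [1.0, 0.011, -0.003, 0.001]
contact_force: [0.5, 0.5, 1.6]
gripper_width: 0.1
[ 491.15491655 -214.91684116  238.0925047 ] [0.49505523 0.49821409 1.59799079] [ 0.06146534 -0.13233862  0.03247756]
```

```bash
python3 -m jog '[[[0,0,1,0],[0,0,1,0],[0,0,1,0],[0,0,1,0],[0,0,1,0]]]'; python3 -m jog '[[[0,0,1,0],[0,0,1,0],[0,0,1,0],[0,0,1,0],[0,0,1,0]]]'; python3 - <<'E'
from bench import arm
s=arm.read_state();print(s['position'],s['contact_force'],s['wrist_torque'])
E
```

```text
clock: 5.25
position: [491.3, -214.9, 237.2]
ee_rot: [1.0, 0.011, -0.003, 0.001]
contact_force: [0.8, 0.1, 2.3]
gripper_width: 0.2
clock: 5.88
position: [491.3, -214.9, 236.2]
ee_rot: [1.0, 0.011, -0.003, 0.001]
contact_force: [1.6, 1.1, 4.2]
gripper_width: -0.1
[ 491.34050894 -214.89474201  236.24072838] [1.56937474 1.05921935 4.20397615] [ 0.24753563 -0.20686929  0.00679946]
```

```bash
python3 -m jog '[[[0,0,1,0],[0,0,1,0],[0,0,1,0],[0,0,1,0],[0,0,1,0]]]';  python3 - <<'E'
from bench import arm
s=arm.read_state();print(s['position'],s['contact_force'],s['wrist_torque'])
E
```

```text
clock: 6.5
position: [491.4, -214.9, 235.3]
ee_rot: [1.0, 0.011, -0.003, 0.001]
contact_force: [0.2, 1.0, 4.7]
gripper_width: 0.2
[ 491.44535271 -214.91503207  235.3257293 ] [0.17482246 0.99502458 4.67766148] [ 0.31326724 -0.33565006  0.0443179 ]
```

```bash
python3 -m jog '[[[0,0,1,0],[0,0,1,0],[0,0,1,0],[0,0,1,0],[0,0,1,0]]]';  python3 - <<'E'
from bench import arm
import cv2
s=arm.read_state();print(s['position'],s['contact_force'],s['wrist_torque'])
p,d=arm.get_image("side"); cv2.imwrite("pics/s1.png",cv2.resize(p[190:310,225:345],None,fx=5,fy=5,interpolation=2))
E
```

```text
clock: 7.12
position: [491.5, -214.9, 234.8]
ee_rot: [1.0, 0.011, -0.003, 0.001]
contact_force: [0.7, 1.5, 6.8]
gripper_width: -0.1
[ 491.51079775 -214.88044956  234.77705042] [0.68518446 1.45845908 6.84872515] [ 0.44278951 -0.07016479  0.03620775]
```

View pics/s1.png

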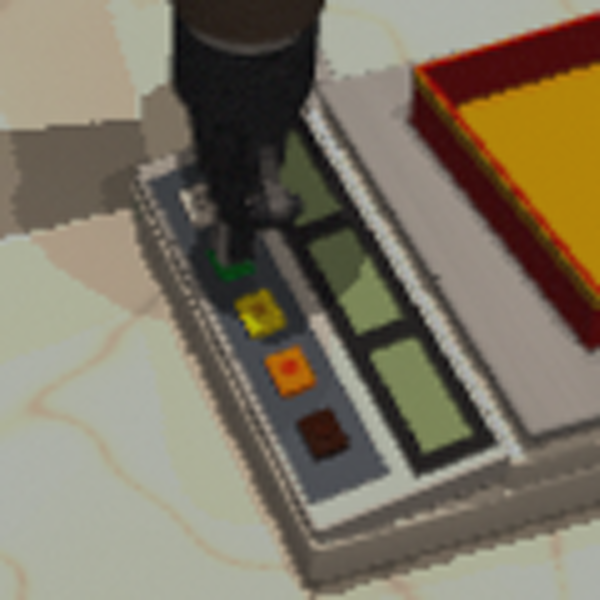

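The tips are on the green key. The force is 6.8 N and the descent has slowed, so the key is at its stop. I'll release it straight up, then move across to the orange key.

```bash
python3 -m jog '[[[0,0,-4,0],[0,0,-12,0],[0,0,-20,0],[0,0,-20,0],[0,0,-20,0]]]'; python3 -m jog '[[[0,20,0,0],[-1,60,0,0],[-1,88,0,0],[-1,88,0,0],[-1,88,0,0]]]'; python3 - <<'E'
from bench import arm
from h import *
from scipy.spatial.transform import Rotation as Rn
s=arm.read_state();c=arm.camera_params("wrist")
p,d=arm.get_image("wrist"); np.savez("pics/w3.npz",p=p,d=d,**c);cv2.imwrite("pics/w3.png",p)
M=Rn.from_quat(s['ee_rot']).as_matrix()
print(s['position'],'tip',s['position']+173*M[:,2],s['contact_force'])
blobs("w3",(100,180,450,250),(50,120,60),(85,255,255),)
blobs("w3",(100,180,450,250),(5,150,120),(18,255,255),)
E
```

```text
clock: 7.8
position: [491.4, -214.8, 254.6]
ee_rot: [1.0, 0.011, -0.003, 0.001]
contact_force: [0.4, 0.5, -0.0]
gripper_width: -0.2
clock: 8.43
position: [492.0, -302.5, 254.3]
ee_rot: [1.0, 0.011, -0.003, 0.001]
contact_force: [0.8, -0.2, -1.0]
gripper_width: -0.5
[ 492.0029035  -302.53194855  254.29514302] tip [ 490.80665767 -302.78017804   81.29945701] [ 0.80750866 -0.18855673 -1.00433038]
w3 [113.5 233. ] 799 [ 491.8 -223.7   63.5] [ 490.9 -223.1   63.4]
w3 [258.1 226.2] 1046 [ 498.1 -303.8   64.5] [ 497.3 -303.4   64.2]
```

View pics/w3.png

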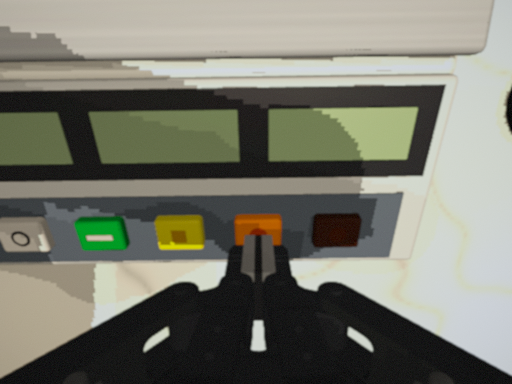

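The green key at (101,233) is back up, level with the others. The tips at (258,238) are centred on the orange key at (258,228). I need a TCP z of about 234.8, so that's 14.5 mm to 239.8 and then gentle steps.

```bash
python3 -m jog '[[[0,0,5,0],[0,0,10,0],[0,0,14,0],[0,0,14,0],[0,0,14,0]]]'; python3 -m jog '[[[0,0,1,0],[0,0,1,0],[0,0,2,0],[0,0,2,0],[0,0,2,0]]]'; python3 -m jog '[[[0,0,1,0],[0,0,1,0],[0,0,2,0],[0,0,2,0],[0,0,2,0]]]'
```

```text
clock: 9.1
position: [492.1, -302.3, 240.5]
ee_rot: [1.0, 0.011, -0.003, 0.001]
contact_force: [0.3, 0.4, -0.5]
gripper_width: -0.0
clock: 9.72
position: [492.2, -302.3, 238.7]
ee_rot: [1.0, 0.011, -0.003, 0.001]
contact_force: [0.5, -0.1, 0.4]
gripper_width: -0.0
clock: 10.35
position: [492.3, -302.3, 236.9]
ee_rot: [1.0, 0.011, -0.003, 0.001]
contact_force: [0.9, 1.0, 2.5]
gripper_width: -0.5
```

```bash
python3 -m jog '[[[0,0,1,0],[0,0,1,0],[0,0,2,0],[0,0,2,0],[0,0,2,0]]]'; python3 -m jog '[[[0,0,1,0],[0,0,1,0],[0,0,1,0],[0,0,1,0],[0,0,1,0]]]'
```

```text
clock: 10.98
position: [492.5, -302.3, 235.1]
ee_rot: [1.0, 0.011, -0.002, 0.001]
contact_force: [0.8, 1.0, 4.4]
gripper_width: 0.4
clock: 11.6
position: [492.6, -302.3, 234.5]
ee_rot: [1.0, 0.011, -0.002, 0.001]
contact_force: [0.0, 2.2, 6.3]
gripper_width: -0.0
```

The orange key is at its stop too, with 6.3 N and the descent stalling. Now I'll release it and draw the hand clear.

```bash
python3 -m jog '[[[0,0,-4,0],[0,0,-20,0],[0,0,-60,0],[0,0,-100,0],[0,0,-130,0]]]'; python3 -m jog '[[[-20,0,-20,0],[-40,0,-20,0],[-40,0,-20,0],[-40,0,-20,0],[-40,0,-20,0]]]'; python3 - <<'E'
from bench import arm
from h import *
s=arm.read_state();print(s['contact_force'])
c=arm.camera_params("wrist");p,d=arm.get_image("wrist"); np.savez("pics/w4.npz",p=p,d=d,**c);cv2.imwrite("pics/w4.png",p)
q,d=arm.get_image("side");cv2.imwrite("pics/s2.png",q)
_,_,K,R,t=load("w4");_,d,*_=load("w4")
for nm,lo,hi in(("green",(50,120,60),(85,255,255)),("yo",(5,150,120),(32,255,255))):
    print(nm); blobs("w4",(60,100,450,170),lo,hi)
E
```

```text
clock: 12.22
position: [492.8, -302.1, 366.8]
ee_rot: [1.0, 0.011, -0.002, 0.001]
contact_force: [0.8, 0.2, -0.8]
gripper_width: 0.1
clock: 12.85
position: [453.4, -302.9, 386.5]
ee_rot: [1.0, 0.011, -0.002, 0.001]
contact_force: [0.4, 0.4, 0.4]
gripper_width: -0.2
[0.37269742 0.37452476 0.39375993]
green
w4 [162.5 134.9] 529 [ 491.  -215.8   64.1] [ 490.  -215.9   64. ]
yo
w4 [210.1 134.5] 486 [ 492.  -259.7   64.2] [ 491.5 -259.6   64.1]
w4 [258.  133.9] 502 [ 493.5 -303.8   64.1] [ 493.  -303.6   64.1]
```

View pics/w4.png

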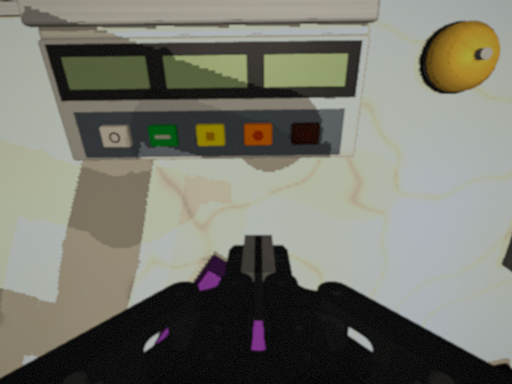

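View pics/s2.png

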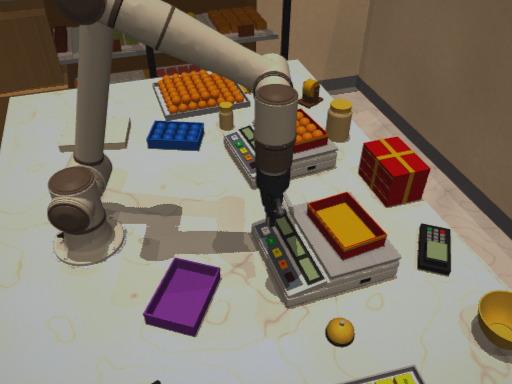

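The keys in the wrist view, v≈134, are all up, with green, yellow and orange tops at about 64 mm. The side view shows the box at (345,225) unmoved and the hand clear above the scale.

```bash
python3 -c "
from bench import arm
print(arm.job_done())"
```

```text
the job is handed in; nothing more can be done
None
```

I pressed the green tare key and then the orange laddoo key on the right scale, which carries the empty red box, and handed the job in at about 13 s of the 40 s allowed.

- **Presses:** Each key went down in small steps until the descent stalled. The highest readings were 6.8 N on tare and 6.3 N on laddoo, against the 25 N limit. I could not read key travel directly, so "fully pressed" rests on the force and the stall.
- **Between presses:** I lifted the hand clear, and the camera showed the tare key back up before I moved to the laddoo key.
- **Last checks:** The green, yellow and orange key tops measured about 64 mm high, their unpressed height. The white and brown keys I checked only by eye; they look up. The hand is well above the scale with no contact force beyond sensor noise, and the empty box looks unmoved in the side view. I did not measure the positions of the full box, tongs, jar or bell at the end.

No check failed. The only disagreement was a few millimetres in the key positions between cameras, and I used the close-up wrist readings.

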